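# Hang a loaded parts bin on the louvered panel and press it home

## Robot

A 6-joint arm with a two-finger parallel gripper is mounted at the origin on a cart in front of the work surface, level with it; the furniture and walls round the work are solid. World frame = base frame: x ahead of the robot, y to its left, z up, the work surface at z = 0. Lengths are in m, angles in rad, forces in N, time in s.
With the tool pointing down it reaches from about 0.325 to 0.9 m from the base axis. Payload 6.1 kg.
Tool frame: the origin (TCP) lies on the centre line of the jaws, within the pads' length; the fingertips stand 8 mm ahead of it and the grasp point (between the pads) lies 11 mm behind it; z points along the fingers, y is the line along which they close (so a half turn about z gives the same grasp; the last joint's range is limited). The gripper opens to 87 mm and grips with 3 to 60 N. Pads are 19 mm wide; open, the fingers measure 117 mm over their backs; the gripper's body (75 mm by 190 mm) begins 51 mm behind the grasp point.
Start: joints at [-1.402, 0.22, 1.526, -0, 1.395, -0.126], TCP at [0.182, -0.598, 0.231] pointing down, gripper open.
Joint ranges: [-2.98, 2.98], [-0.91, 2.08], [0.09, 2.57], [-1.24, 4.39], [0.2, 2.65], [-2.68, 2.68]. Speed limits (rad/s): [2.57, 2.57, 3.01, 3.14, 3.14, 3.14].

## Interface

Orientations are given as a 3x3 rotation matrix whose columns are the frame's x, y, z axes.
In Python, from station import monitor, eyes, arm gives the robot as it stands.
- The arm moves only by the tool servo_tool, never from a script. Its arguments are lists of equal length, an entry for each row: "offset": the shift along the tool's x, y, z in m, a list of three; "rotation": the turn, a rotation vector about the tool's x, y, z in degrees, a list of three. In form: {"offset": [[tx, ty, tz], ...], "rotation": [[wx, wy, wz], ...]}. A call has exactly 8 rows; each row is the pose to reach, as a shift and turn from the pose commanded when the call began, along the tool's axes at that moment; what a row does not reach only later rows make up. A row lasts 1/12 s, in which the tool goes at most 41.7 mm and 7.16 degrees, less where a joint would pass 70% of its speed; a pose out of reach is approached as far as the arm can. A call with a gripper value outside its range is refused whole. "gripper" is the finger opening in m, from 0 to 0.087, set as the call begins (left out, the last holds). The fingers move at their own pace and stop on an object; the grip force is fixed at half the most. Time passes only in rows, so rows that repeat a pose let the fingers close, or fill a call up. It gives the time, the measured TCP pose, the force, the opening and the grip force at its end, in the units of the state.
- monitor.observe(): the state, without advancing time (a new reading comes with each control period).
- eyes.capture(name): name is "scene" or "top" or "wrist"; returns a dict with "color" (480x640x3 uint8, blue, green, red), "camera_matrix" (3x3 intrinsics, pixels), "dist" ([k1, k2, p1, p2, k3] as OpenCV has them; the pictures are not rectified), "view" (4x4, takes a point from world to camera coordinates); the wrist camera has in their place "mount" (4x4, takes a point from camera to tool coordinates, whose origin is the TCP and whose axes are the flange's). Camera axes: x right, y up, looking along -z (the intrinsics and any distortion apply to the point x, -y, -z); pixel columns grow to the right and rows downward; lengths in m; the calibration is good to about 2 mm. A picture is of the moment at which its call begins: read the wrist's pose just before it. There is no depth.
- arm.finish_job(): hands the job in; it is judged then, once.
The state is a dict: "time": time; "joint_positions": joint angles; "qvel": joint speeds; "tau": joint torques, N m; "tcp_pos": TCP position; "orientation": TCP orientation; "wrist_force": force on the tool from outside, world axes, zero at the start; "wrist_torque": the same for the moment, N m; "gripper_width": finger opening in m; "grasp_force": force on a finger pad.
Only numpy, scipy, OpenCV 4.12 (cv2) and the standard library are available. Lean on these libraries where they do the work, as an engineer would, in place of code of your own. Each camera call takes 0.05 s, during which the arm holds its last target. There are 200 camera calls.

## Task

Put the blue parts bin, with the parts in it, back in the empty place between the red and the yellow bin on the top row of the louvered panel: lift its hook lip over the louver and let it down behind it, then press it gently down past the spring keeper until it is fully home. Feel for the slot instead of forcing it, spill nothing, do not disturb the two bins that hang there, and let go.

Things in the scene. Friction and masses are not known exactly. Their poses are not given: they have to be found in the camera images.
- blue_bin_front (a point): grip point of the loose blue bin: middle of its thick front wall (label holder with white card), 39 mm above the underside; 9 thick along the bin's x, 70 wide, 26 to 52 above the underside. Axes: x from front to hook side, y left, z up. Bin: open plastic hopper 70 wide, 105 deep, 52 high in front, 70 at the back, 3 mm walls, 0.18 to 0.28 kg with its parts, which reach 18 above the underside
- blue_bin_hook (a point): hook point at the top of the blue bin's back, on the underside of its flat ledge (60 wide, 3 thick): 105 mm behind and 28 above the grip point, 67 above the underside; same axes. The ledge reaches 4.5 behind this point and ends in the hook lip. The back wall's outer face is 4.5 ahead of this point; two ribs stand 2 mm out of that wall, 2 to 42 above the underside
- blue_bin_lip (a point): middle of the lower edge of the blue bin's hook lip: the lip is an upright strip 60 mm wide, 3 thick, hanging 15 below the ledge's underside, with a 6 mm space between it and the back wall; this point is 3 behind and 15 below the hook point; same axes
- blue_bin_ledge (a point): place to press the blue bin: on top of its ledge, right above the back wall, 70 mm above the underside; 6 mm ahead of and 3 above the hook point, same axes. The flat top reaches from 10 mm ahead of this point to 10 behind it (60 wide)
- louver_edge (a point): middle of the top edge of the empty louver (top row, middle column of the panel); x into the panel, y left along the louver, z up. The louver is an upright strip 3 thick, 69 wide, rounded on top; behind it, closed at both ends, is a pocket 5 wide (x), 62 long (y) and 18 deep for the 60 x 3 lip. Home, the ledge rests on the louver and the hook point lies on this point within about 1 mm
- panel: fixed grey sheet-metal louvered panel on the desk, 262 mm wide, 193 high, on levelling feet 4 to 18 mm high; origin at the underside of its foot plates, under the middle of its front face; x into it. Louvers in 3 columns 82 apart, top edges 160, 125, 90, 55 above the origin, fronts 8 ahead of the face. A level bin, lip just over the top louver, pushed back meets the 125 louver with its ribs; its lip then stands over the pocket, fore and aft
- keeper (a joint): stiff spring leaf, 30 mm wide, in that pocket on the panel side; metres pushed back: 0 free, about 0.002 with the lip in. A lip let down meets its ramp with the hook point some 4 to 9 mm above the louver edge; the bin's weight does not pass it. Pressing the ledge with 10 to 21 N slides the lip down against it until the ledge sits hard; over 25 N may bend the lip (limit 55 N for all bin-panel contacts in sum, 28 of them at rest)
- red_bin_mid (a point): middle of the red bin, shaped like the blue one and hung loose on the louver left of the empty one: 57 mm ahead of its hook point, 35 above its underside. About 12 mm remain between it and a blue bin hung in the middle
- yellow_bin_mid (a point): the same for the yellow bin, on the louver right of the empty one
- steel_gear_mid (a point): dark steel bevel gear lying in the blue bin, 24 mm across, 14 high; 5 above its underside
- cream_gear_mid (a point): cream nylon gear lying in the blue bin, 25 mm across, 11 high; 5 above its underside
- spool_mid (a point): brown spool wheel lying in the blue bin, 26 mm across, 14 high; 5 above its underside

How it is judged:
By the outcome, as a careful person would: the job done as asked, in the order asked, and still so for the second after the job is handed in, with the robot touching nothing.
It also fails if it takes over 67 s, if anything falls off the work surface, if the arm or the gripper's body presses on something with over 40 N, if the wrist force passes 120 N, or if a joint passes its speed limit or range.

## Working session

There is one attempt and no reset: what is moved stays moved. The work goes in short steps, Python scripts to look and compute and a tool call to move; the robot and the scene stay as the last step left them, time stands still between calls to the robot, and variables do not carry over. Pictures are saved under pics/ and viewed, at most 10 in all, crops included, and the job is handed in when it is done.

Besides the shell and the picture viewer there is one more tool, called after "Request:" in YAML: its name, and indented under it one key for each argument. servo_tool: Moves the arm, as the interface text tells. Its arguments: {"type":"object","properties":{"offset":{"type":"array","items":{"type":"array","items":{"type":"number"}}},"rotation":{"type":"array","items":{"type":"array","items":{"type":"number"}}},"gripper":{"type":"number"}},"required":["offset","rotation"]}

```bash
mkdir -p pics; ls; cat > h.py <<'E'
import sys; sys.path.insert(0,'.')
import numpy as np, cv2
from station import monitor, eyes, arm
np.set_printoptions(precision=4,suppress=True)
def cap(n):
    s=monitor.observe(); d=eyes.capture(n)
    if n=='wrist':
        T=np.eye(4);T[:3,:3]=np.array(s['orientation']).reshape(3,3);T[:3,3]=s['tcp_pos']
        d['c2w']=T@np.array(d['mount'])
    else: d['c2w']=np.linalg.inv(np.array(d['view']))
    return d
def ray(d,px):
    p=cv2.undistortPoints(np.array([[px]],float),np.array(d['camera_matrix']),np.array(d['dist'],float))[0,0]
    v=d['c2w'][:3,:3]@np.array([p[0],-p[1],-1]); return d['c2w'][:3,3],v/np.linalg.norm(v)
def onz(d,px,z):
    o,v=ray(d,px); return o+v*(z-o[2])/v[2]
def tri(*obs):
    A=np.zeros((3,3));b=np.zeros(3);R=[ray(d,p) for d,p in obs]
    for o,v in R:
        P=np.eye(3)-np.outer(v,v);A+=P;b+=P@o
    x=np.linalg.solve(A,b); return x,[round(float(np.linalg.norm((np.eye(3)-np.outer(v,v))@(x-o))),4) for o,v in R]
def proj(d,X):
    w=np.linalg.inv(d['c2w']);p=w[:3,:3]@np.array(X)+w[:3,3]
    q,_=cv2.projectPoints(np.array([[p[0],-p[1],-p[2]]]),np.zeros(3),np.zeros(3),np.array(d['camera_matrix']),np.array(d['dist'],float)); return q[0,0]
E
python3 - <<'E'
from h import *
s=monitor.observe();print(s)
for n in('scene','top','wrist'):
    d=cap(n);cv2.imwrite(f'pics/{n}0.png',d['color']);print(n,d['c2w'],d['camera_matrix'])
    np.save(f'{n}0.npy',d,allow_pickle=True)
E
```

```text
pics
{'time': 0.0, 'joint_positions': array([-1.4021,  0.2212,  1.5276,  0.    ,  1.3947, -0.1261]), 'qvel': array([ 0.0003, -0.0017, -0.0008,  0.0001,  0.    , -0.0006]), 'tau': array([  0.0016, -49.4618, -38.7372,   0.0701,   0.057 ,  -0.0001]), 'tcp_pos': array([ 0.1815, -0.5975,  0.2295]), 'orientation': array([[ 0.9569,  0.2906, -0.0003],
       [ 0.2906, -0.9568,  0.0019],
       [ 0.0002, -0.0019, -1.    ]]), 'wrist_force': array([-0.5657,  0.3616,  1.256 ]), 'wrist_torque': array([-0.0247, -0.0747,  0.0504]), 'grasp_force': 0.0, 'gripper_width': 0.08681493226917719}
scene [[-0.9701 -0.2179  0.1069  0.6514]
 [ 0.2427 -0.8629  0.4432  0.5631]
 [-0.0044  0.4559  0.89    1.2787]
 [ 0.      0.      0.      1.    ]] [[607.3803   0.     322.1716]
 [  0.     607.3803 247.7135]
 [  0.       0.       1.    ]]
top [[ 0.0148  0.9889 -0.1476  0.3502]
 [-0.9999  0.0139 -0.007  -0.0172]
 [-0.0048  0.1477  0.989   1.2053]
 [ 0.      0.      0.      1.    ]] [[457.5667   0.     319.148 ]
 [  0.     457.5667 248.7297]
 [  0.       0.       1.    ]]
wrist [[ 0.2909  0.9166  0.2742  0.2569]
 [-0.9568  0.2794  0.081  -0.5747]
 [-0.0024 -0.2859  0.9582  0.3826]
 [ 0.      0.      0.      1.    ]] [[358.0146   0.     323.3888]
 [  0.     358.0146 247.8968]
 [  0.       0.       1.    ]]
```

View pics/scene0.png

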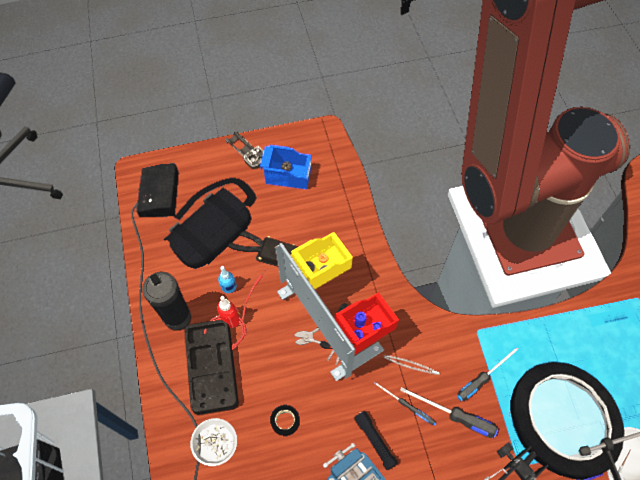

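View pics/top0.png

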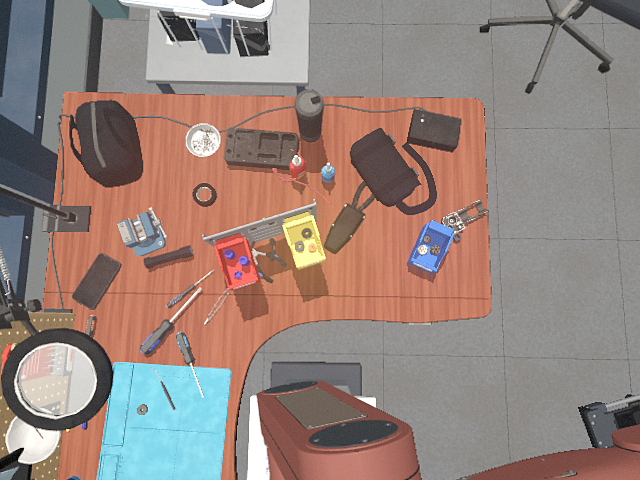

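Scene and top views: the panel runs from (205,240) to (315,205) in top. Red hangs at (237,262), yellow at (304,240), and the empty place is between them. The blue bin lies at (430,247) in top and (287,167) in scene. Next I'll enlarge crops.

```bash
python3 - <<'E'
from h import *
D={n:np.load(n+'0.npy',allow_pickle=True).item() for n in('scene','top','wrist')}
s,t,w=(D[n]['color'] for n in('scene','top','wrist'))
r=lambda im,x,y,W,H,f:cv2.resize(im[y:y+H,x:x+W],None,fx=f,fy=f,interpolation=cv2.INTER_CUBIC)
a=np.hstack([r(t,400,215,80,60,5),r(s,250,135,80,60,5)])
b=np.hstack([r(t,195,190,133,100,3),r(s,265,220,133,100,3)])
cv2.imwrite('pics/crop1.png',np.vstack([a,cv2.resize(b,(800,300))]))
for n in('top','scene','wrist'):
    hsv=cv2.cvtColor(D[n]['color'],cv2.COLOR_BGR2HSV)
    m=cv2.inRange(hsv,(105,120,60),(125,255,255))
    c=[c for c in cv2.findContours(m,0,2)[0] if cv2.contourArea(c)>200]
    for k in c: print(n,cv2.contourArea(k),cv2.minAreaRect(k), cv2.approxPolyDP(k,4,True)[:,0].tolist())
print(onz(D['top'],(430,247),.05), onz(D['top'],(260,222),.19))
E
```

```text
top 1298.5 ((431.4741516113281, 246.06036376953125), (31.644855499267578, 48.84600067138672), 23.198589324951172) [[431, 220], [422, 228], [408, 262], [432, 272], [453, 234]]
scene 1618.5 ((284.5826721191406, 166.03253173828125), (51.002750396728516, 39.06043243408203), 7.431407928466797) [[266, 146], [259, 165], [266, 183], [306, 188], [310, 155]]
[ 0.5311 -0.2911  0.05  ] [0.561  0.1247 0.19  ]
```

View pics/crop1.png

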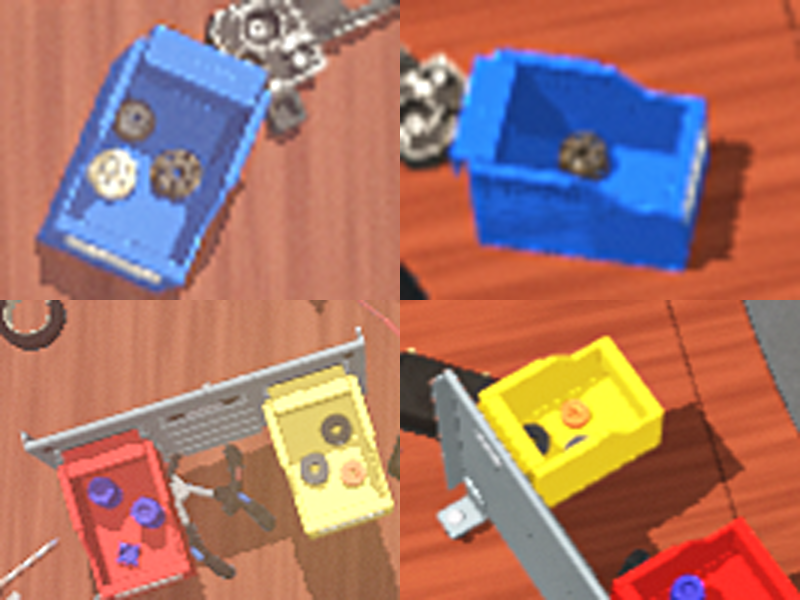

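View pics/wrist0.png

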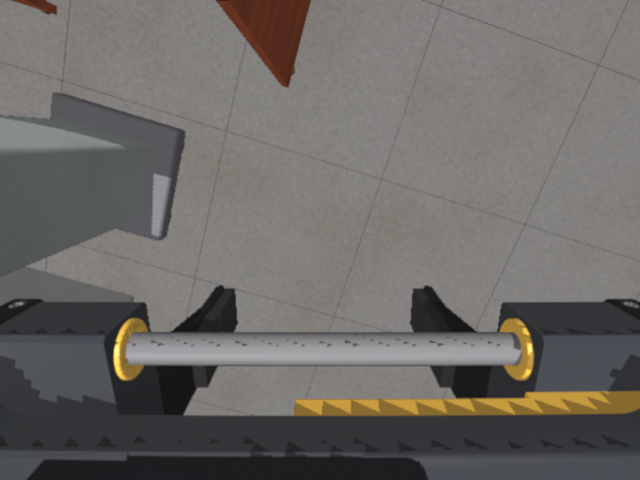

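```bash
python3 - <<'E'
from h import *
D={n:np.load(n+'0.npy',allow_pickle=True).item() for n in('scene','top')}
s,t=D['scene'],D['top']
for n,a,b in [('card',(422.4,267.4),(309.4,168)),('ledgeL',(431.5,220.5),(266.5,168)),('panR',(315,202),(278.3,245.5)),('panL',(205,236),(352,367))]:
    print(n,*tri((t,a),(s,b)))
print(D['top']['dist'])
d=cap('wrist');print(d['mount'])
E
```

```text
card [ 0.4798 -0.2726  0.0434] [0.0005, 0.0005]
ledgeL [ 0.5897 -0.2881  0.0665] [0.0075, 0.0075]
panR [0.606  0.0008 0.2023] [0.0001, 0.0001]
panL [0.5283 0.26   0.1521] [0.0061, 0.0061]
[0.0395 0.     0.     0.     0.    ]
[[ 0.0004  0.9582  0.2862  0.0788]
 [ 1.     -0.0006  0.0005 -0.0001]
 [ 0.0006  0.2862 -0.9582 -0.1531]
 [ 0.      0.      0.      1.    ]]
```

Request:
servo_tool:
  offset:
    - [0.03,-0.014,0]
    - [0.065,-0.03,0]
    - [0.1,-0.046,0]
    - [0.135,-0.063,0]
    - [0.17,-0.08,0]
    - [0.207,-0.097,0]
    - [0.244,-0.114,0]
    - [0.28,-0.13,0]
  rotation:
    - [0,0,-4]
    - [0,0,-10]
    - [0,0,-16]
    - [0,0,-22]
    - [0,0,-28]
    - [0,0,-34]
    - [0,0,-40]
    - [0,0,-46]
  gripper: 0.06

```text
time: 0.87
tcp_pos: [0.4129, -0.3905, 0.2305]
orientation: [[0.451, 0.892, 0.0], [0.892, -0.451, 0.0], [0.0, 0.0, -1.0]]
wrist_force: [0.9, -0.2, -0.8]
gripper_width: 0.0601
grasp_force: 0.0
```

Request:
servo_tool:
  offset:
    - [0.035,0.013,0.002]
    - [0.07,0.026,0.004]
    - [0.1,0.038,0.006]
    - [0.125,0.048,0.009]
    - [0.136,0.053,0.01]
    - [0.136,0.053,0.01]
    - [0.136,0.053,0.01]
    - [0.136,0.053,0.01]
  rotation:
    - [0,0,0]
    - [0,0,0]
    - [0,0,0]
    - [0,0,0]
    - [0,0,0]
    - [0,0,0]
    - [0,0,0]
    - [0,0,0]

```text
time: 1.53
tcp_pos: [0.5201, -0.2963, 0.2205]
orientation: [[0.456, 0.89, -0.001], [0.89, -0.456, -0.0], [-0.001, -0.0, -1.0]]
wrist_force: [1.0, 0.2, 0.1]
gripper_width: 0.0599
grasp_force: 0.0
```

```bash
python3 - <<'E'
from h import *
s=monitor.observe();print(s['time'],s['tcp_pos'],s['orientation'],s['joint_positions'])
d=cap('wrist');np.save('w1.npy',d,allow_pickle=True);cv2.imwrite('pics/w1.png',d['color'])
E
```

```text
1.5333 [ 0.5201 -0.2963  0.2205] [[ 0.4563  0.8898 -0.0007]
 [ 0.8898 -0.4563 -0.0004]
 [-0.0006 -0.0004 -1.    ]] [-0.6492  0.1652  1.609  -0.0007  1.3678 -0.1752]
```

View pics/w1.png

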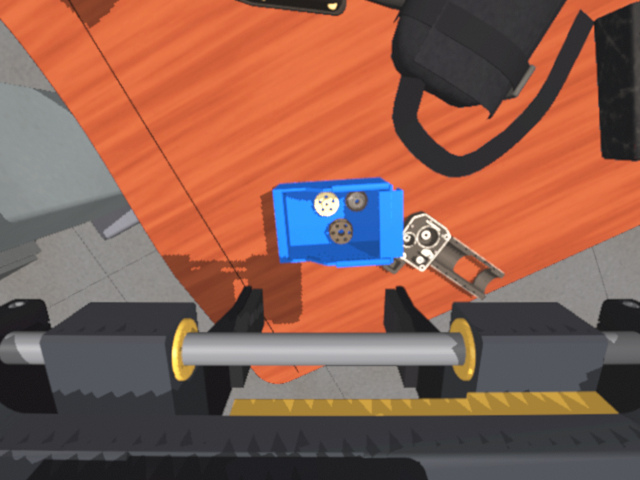

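The wrist view shows the blue bin spanning cols 274–403 and rows 180–268. Its front wall is at cols 274–288 on the left, with the ledge and hook at cols 380–403 on the right.

```bash
cat >> h.py <<'E'
def bluemask(d):
    h=cv2.cvtColor(d['color'],cv2.COLOR_BGR2HSV)
    m=cv2.inRange(h,(100,120,50),(128,255,255))
    n,l,st,c=cv2.connectedComponentsWithStats(m);k=1+np.argmax(st[1:,4]);return ((l==k)*255).astype(np.uint8)
E
python3 - <<'E'
from h import *
d=np.load('w1.npy',allow_pickle=True).item()
m=bluemask(d);k=max(cv2.findContours(m,0,2)[0],key=cv2.contourArea)
P=cv2.approxPolyDP(k,3,True)[:,0];R=d['c2w']
for p in P: print(p,onz(d,p,.052),onz(d,p,.07))
g=cv2.resize(d['color'][165:285,260:420],None,fx=5,fy=5,interpolation=cv2.INTER_CUBIC);cv2.imwrite('pics/w1c.png',g)
E
```

```text
[402 191] [ 0.599  -0.2962  0.052 ] [ 0.5966 -0.2923  0.07  ]
[393 191] [ 0.5919 -0.2926  0.052 ] [ 0.5899 -0.2888  0.07  ]
[380 178] [ 0.5863 -0.2768  0.052 ] [ 0.5846 -0.2739  0.07  ]
[278 185] [ 0.5028 -0.241   0.052 ] [ 0.5058 -0.2401  0.07  ]
[272 191] [ 0.4954 -0.2432  0.052 ] [ 0.4988 -0.2422  0.07  ]
[280 261] [ 0.4696 -0.3043  0.052 ] [ 0.4744 -0.2999  0.07  ]
[312 260] [ 0.497  -0.3172  0.052 ] [ 0.5004 -0.3121  0.07  ]
[337 266] [ 0.5154 -0.3334  0.052 ] [ 0.5177 -0.3274  0.07  ]
[389 264] [ 0.5603 -0.3541  0.052 ] [ 0.5601 -0.347   0.07  ]
[403 251] [ 0.5774 -0.3483  0.052 ] [ 0.5762 -0.3415  0.07  ]
```

View pics/w1c.png

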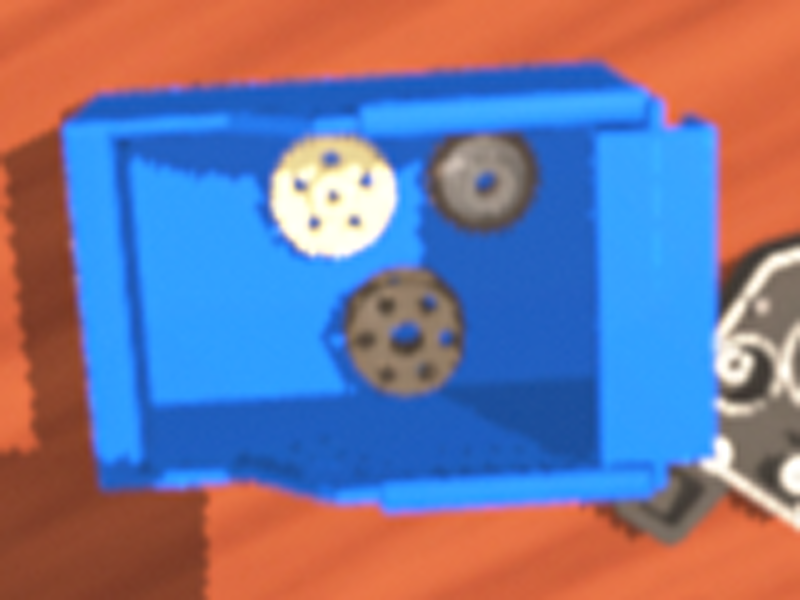

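The crop shows the top face of the front wall: outer edge (65,125)-(100,490), inner edge (113,140)-(148,470). The ledge's rear edge runs (715,122)-(712,462). All three parts lie clear of the front wall, about 25 mm behind it.

```bash
python3 - <<'E'
from h import *
d=np.load('w1.npy',allow_pickle=True).item()
f=lambda u,v,z:onz(d,(260+u/5-.4,165+v/5-.4),z)
o1,o2,i1,i2=f(65,125,.052),f(100,490,.052),f(113,140,.052),f(148,470,.052)
l1,l2=f(715,122,.07),f(712,462,.07)
print(o1,o2,i1,i2,l1,l2)
print('width',np.linalg.norm(o1-o2),'ledge w',np.linalg.norm(l1-l2))
for a,b in((o1,o2),(i1,i2),(l1,l2)):
    e=a-b;print('yaw',np.degrees(np.arctan2(-e[0],e[1])))
fo=(o1+o2)/2;lm=(l1+l2)/2;ax=lm-fo;print('axis yaw',np.degrees(np.arctan2(ax[1],ax[0])),np.hypot(*ax[:2]))
fi=(i1+i2)/2; print('front mid',fo,fi,'thick',np.linalg.norm(fo-fi))
# edge lines: rows at 1/2
t=np.load('top0.npy',allow_pickle=True).item();s=np.load('scene0.npy',allow_pickle=True).item()
# triangulate height: front-left corner in w1 vs top (408,262)/ scene front-top
print(tri((d,(260+65/5-.4,165+125/5-.4)),(t,(400+38/5-.4,215+243/5-.4))), tri((d,(260+100/5-.4,165+490/5-.4)),(t,(400+178/5-.4,215+288/5-.4))),tri((d,(260+65/5-.4,165+125/5-.4)),(s,(250+305/5-.4,135+98/5-.4))))
E
```

```text
[ 0.4965 -0.2423  0.052 ] [ 0.4684 -0.3055  0.052 ] [ 0.5028 -0.2486  0.052 ] [ 0.4785 -0.3061  0.052 ] [ 0.5978 -0.291   0.07  ] [ 0.5731 -0.3462  0.07  ]
width 0.06911790979589373 ledge w 0.06047505925965713
yaw -23.920785108267665
yaw -22.91778697326617
yaw -24.037564175349154
axis yaw -23.458078925506136 0.11227232474272233
front mid [ 0.4825 -0.2739  0.052 ] [ 0.4907 -0.2774  0.052 ] thick 0.008892879016921677
(array([ 0.4914, -0.2414,  0.0181]), [0.0029, 0.0029]) (array([ 0.4672, -0.3051,  0.0471]), [0.0016, 0.0016]) (array([ 0.498 , -0.2387,  0.1436]), [0.0153, 0.0153])
```

Request:
servo_tool:
  offset:
    - [-0.003,-0.006,0.015]
    - [-0.008,-0.015,0.035]
    - [-0.013,-0.025,0.06]
    - [-0.018,-0.035,0.08]
    - [-0.02,-0.039,0.09]
    - [-0.02,-0.039,0.09]
    - [-0.02,-0.039,0.09]
    - [-0.02,-0.039,0.09]
  rotation:
    - [0,0,-1]
    - [0,0,-2]
    - [0,0,-3]
    - [0,0,-3.4]
    - [0,0,-3.4]
    - [0,0,-3.4]
    - [0,0,-3.4]
    - [0,0,-3.4]
  gripper: 0.032

```text
time: 2.25
tcp_pos: [0.4782, -0.2967, 0.1324]
orientation: [[0.403, 0.915, 0.002], [0.915, -0.403, -0.002], [-0.001, 0.003, -1.0]]
wrist_force: [-0.6, -0.5, 0.3]
gripper_width: 0.0326
grasp_force: 0.0
```

```bash
python3 - <<'E'
from h import *
s=monitor.observe();print(s['time'],s['tcp_pos'],s['orientation'])
d=cap('wrist');np.save('w2.npy',d,allow_pickle=True)
print(proj(d,[.4825,-.2739,.052]),proj(d,s['tcp_pos']))
x,y=map(int,proj(d,[.53,-.295,.052]));x0,y0=max(0,x-140),max(0,y-110);print(x0,y0)
cv2.imwrite('pics/w2c.png',cv2.resize(d['color'][y0:y0+200,x0:x0+266],None,fx=3,fy=3,interpolation=cv2.INTER_CUBIC))
E
```

```text
2.25 [ 0.4782 -0.2967  0.1324] [[ 0.4029  0.9152  0.0025]
 [ 0.9152 -0.4029 -0.0019]
 [-0.0008  0.0031 -1.    ]]
[315.3442 228.777 ] [323.4544 315.2665]
252 119
```

View pics/w2c.png

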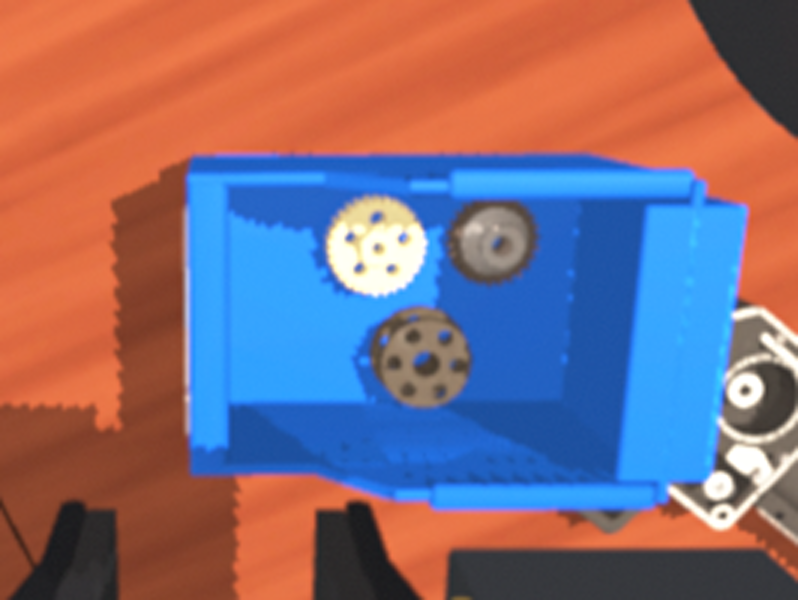

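Second wrist view: the front wall's top face lies between crop cols 190 and 226 and rows 172–472, vertical in the picture, so the yaw is right.

```bash
python3 - <<'E'
from h import *
a=np.load('w1.npy',allow_pickle=True).item();b=np.load('w2.npy',allow_pickle=True).item()
A=lambda u,v:(a,(260+u/5-.4,165+v/5-.4)); B=lambda u,v:(b,(252+u/3-.33,119+v/3-.33))
for n,p,q in(('oL',(65,125),(190,172)),('oR',(100,490),(190,472)),('ledL',(715,122),(746,206)),('ledR',(712,462),(713,482))):
    print(n,*tri(A(*p),B(*q)),onz(*B(*q),.07 if 'led' in n else .052))
s=monitor.observe();R=np.array(s['orientation']);
mid=(onz(*B(190,172),.052)+onz(*B(190,472),.052)+onz(*B(226,180),.052)+onz(*B(226,465),.052))/4
tg=mid.copy();tg[2]=.030;print(mid,R.T@(tg-s['tcp_pos']))
E
```

```text
oL [ 0.4965 -0.2422  0.0519] [0.0002, 0.0002] [ 0.4965 -0.242   0.052 ]
oR [ 0.4675 -0.3063  0.0479] [0.0003, 0.0003] [ 0.4685 -0.3047  0.052 ]
ledL [ 0.598  -0.2919  0.0676] [0.0004, 0.0004] [ 0.5969 -0.2915  0.07  ]
ledR [ 0.5731 -0.3448  0.073 ] [0.0002, 0.0002] [ 0.5741 -0.3463  0.07  ]
[ 0.4862 -0.275   0.052 ] [ 0.0231 -0.002   0.1026]
```

Request:
servo_tool:
  offset:
    - [0.008,-0.001,0.003]
    - [0.018,-0.002,0.01]
    - [0.023,-0.002,0.025]
    - [0.023,-0.002,0.045]
    - [0.023,-0.002,0.065]
    - [0.023,-0.002,0.085]
    - [0.023,-0.002,0.096]
    - [0.023,-0.002,0.101]
  rotation:
    - [0,0,0]
    - [0,0,0]
    - [0,0,0]
    - [0,0,0]
    - [0,0,0]
    - [0,0,0]
    - [0,0,0]
    - [0,0,0]

```text
time: 2.97
tcp_pos: [0.4836, -0.2717, 0.0273]
orientation: [[0.401, 0.916, -0.003], [0.916, -0.401, 0.002], [0.001, -0.003, -1.0]]
wrist_force: [-0.7, -0.9, 0.1]
gripper_width: 0.0319
grasp_force: 0.0
```

Request:
servo_tool:
  offset:
    - [0,0,0]
    - [0,0,0]
    - [0,0,0]
    - [0,0,0]
    - [0,0,0]
    - [0,0,0]
    - [0,0,0]
    - [0,0,0]
  rotation:
    - [0,0,0]
    - [0,0,0]
    - [0,0,0]
    - [0,0,0]
    - [0,0,0]
    - [0,0,0]
    - [0,0,0]
    - [0,0,0]
  gripper: 0.004

```text
time: 3.63
tcp_pos: [0.4855, -0.2743, 0.0308]
orientation: [[0.402, 0.916, 0.002], [0.916, -0.402, -0.001], [-0.001, 0.002, -1.0]]
wrist_force: [0.1, 0.0, 6.3]
gripper_width: 0.0088
grasp_force: 30.0
```

Request:
servo_tool:
  offset:
    - [0,0,-0.002]
    - [0,0,-0.006]
    - [0,0,-0.014]
    - [0,0,-0.026]
    - [0,0,-0.042]
    - [0,0,-0.06]
    - [0,0,-0.08]
    - [0,0,-0.1]
  rotation:
    - [0,0,0]
    - [0,0,0]
    - [0,0,0]
    - [0,0,0]
    - [0,0,0]
    - [0,0,0]
    - [0,0,0]
    - [0,0,0]

```text
time: 4.3
tcp_pos: [0.4842, -0.2734, 0.1311]
orientation: [[0.402, 0.916, -0.0], [0.916, -0.402, 0.0], [0.0, -0.0, -1.0]]
wrist_force: [0.1, -0.9, -2.2]
gripper_width: 0.0088
grasp_force: 30.0
```

Request:
servo_tool:
  offset:
    - [0,0,-0.02]
    - [0,0,-0.04]
    - [0,0,-0.06]
    - [0,0,-0.08]
    - [0,0,-0.097]
    - [0,0,-0.109]
    - [0,0,-0.117]
    - [0,0,-0.12]
  rotation:
    - [0,0,0]
    - [0,0,0]
    - [0,0,0]
    - [0,0,0]
    - [0,0,0]
    - [0,0,0]
    - [0,0,0]
    - [0,0,0]

```text
time: 4.97
tcp_pos: [0.4849, -0.2738, 0.2513]
orientation: [[0.402, 0.916, 0.002], [0.916, -0.402, -0.001], [-0.001, 0.002, -1.0]]
wrist_force: [0.8, 0.4, -2.4]
gripper_width: 0.0088
grasp_force: 30.0
```

Request:
servo_tool:
  offset:
    - [0.005,-0.004,0]
    - [0.016,-0.012,0]
    - [0.033,-0.024,0]
    - [0.053,-0.04,0]
    - [0.075,-0.056,0]
    - [0.098,-0.073,0]
    - [0.122,-0.091,0]
    - [0.146,-0.109,0]
  rotation:
    - [0,0,-0.5]
    - [0,0,-2]
    - [0,0,-4.5]
    - [0,0,-7.3]
    - [0,0,-10.3]
    - [0,0,-13.5]
    - [0,0,-16.7]
    - [0,0,-20]

```text
time: 5.63
tcp_pos: [0.4416, -0.0936, 0.2478]
orientation: [[0.061, 0.998, -0.003], [0.998, -0.061, 0.002], [0.001, -0.003, -1.0]]
wrist_force: [-0.1, 0.4, -1.6]
gripper_width: 0.0088
grasp_force: 30.0
```

Request:
servo_tool:
  offset:
    - [0.03,-0.009,0]
    - [0.06,-0.018,0]
    - [0.09,-0.027,0]
    - [0.118,-0.036,0]
    - [0.142,-0.043,0]
    - [0.16,-0.048,0]
    - [0.17,-0.051,0]
    - [0.1745,-0.0525,0]
  rotation:
    - [0,0,-3.5]
    - [0,0,-7]
    - [0,0,-10.5]
    - [0,0,-14]
    - [0,0,-17]
    - [0,0,-19]
    - [0,0,-20]
    - [0,0,-20.5]

```text
time: 6.3
tcp_pos: [0.4003, 0.0836, 0.2481]
orientation: [[-0.293, 0.956, -0.003], [0.956, 0.293, 0.001], [0.001, -0.002, -1.0]]
wrist_force: [1.0, 0.6, -2.2]
gripper_width: 0.009
grasp_force: 30.0
```

```bash
python3 - <<'E'
from h import *
s=monitor.observe();print(s['time'],s['tcp_pos'],s['orientation'],s['gripper_width'],s['wrist_force'])
d=cap('wrist');np.save('w3.npy',d,allow_pickle=True);cv2.imwrite('pics/w3.png',d['color'])
E
```

```text
6.3 [0.4003 0.0836 0.2481] [[-0.2934  0.956  -0.0027]
 [ 0.956   0.2934  0.0007]
 [ 0.0014 -0.0024 -1.    ]] 0.00900606868786703 [ 0.9869  0.6012 -2.2417]
```

View pics/w3.png

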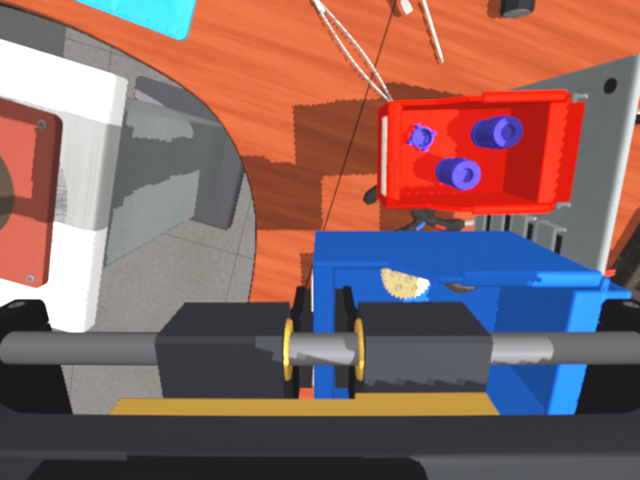

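Wrist view 3: the bin is held level with the parts in it. The red bin is at (480,150), the panel face is on the right, and the middle louvers are partly hidden behind the held bin. I'll sidestep above the yellow bin for a clear view from two places.

Request:
servo_tool:
  offset:
    - [-0.004,0,-0.002]
    - [-0.014,0,-0.006]
    - [-0.028,0,-0.01]
    - [-0.044,0,-0.014]
    - [-0.06,0,-0.018]
    - [-0.074,0,-0.02]
    - [-0.085,0,-0.02]
    - [-0.085,0,-0.02]
  rotation:
    - [0,0,0]
    - [0,0,0]
    - [0,0,0]
    - [0,0,0]
    - [0,0,0]
    - [0,0,0]
    - [0,0,0]
    - [0,0,0]

```text
time: 7.02
tcp_pos: [0.4275, -0.0029, 0.2697]
orientation: [[-0.285, 0.958, 0.0], [0.958, 0.285, -0.001], [-0.001, -0.0, -1.0]]
wrist_force: [0.4, 0.6, -2.3]
gripper_width: 0.0087
grasp_force: 30.0
```

Request:
servo_tool:
  offset:
    - [0,0,0]
    - [0,0,0]
    - [0,0,0]
    - [0,0,0]
    - [0,0,0]
    - [0,0,0]
    - [0,0,0]
    - [0,0,0]
  rotation:
    - [0,0,0]
    - [0,0,0]
    - [0,0,0]
    - [0,0,0]
    - [0,0,0]
    - [0,0,0]
    - [0,0,0]
    - [0,0,0]

```text
time: 7.68
tcp_pos: [0.4268, 0.0003, 0.2696]
orientation: [[-0.289, 0.957, 0.0], [0.957, 0.289, -0.0], [-0.0, 0.0, -1.0]]
wrist_force: [-0.9, 0.4, -1.4]
gripper_width: 0.009
grasp_force: 30.0
```

```bash
python3 - <<'E'
from h import *
s=monitor.observe();print(s['time'],s['tcp_pos'],s['orientation'])
d=cap('wrist');np.save('w4.npy',d,allow_pickle=True)
print(proj(d,[.561,.128,.17]))
E
```

```text
7.6833 [0.4268 0.0003 0.2696] [[-0.2894  0.9572  0.0001]
 [ 0.9572  0.2894 -0.    ]
 [-0.      0.0001 -1.    ]]
[566.3664 135.4646]
```

Request:
servo_tool:
  offset:
    - [0,0.004,-0.004]
    - [0,0.014,-0.012]
    - [0,0.028,-0.022]
    - [0,0.046,-0.032]
    - [0,0.065,-0.04]
    - [0,0.082,-0.045]
    - [0,0.095,-0.045]
    - [0,0.1,-0.045]
  rotation:
    - [0,0,0]
    - [0,0,0]
    - [0,0,0]
    - [0,0,0]
    - [0,0,0]
    - [0,0,0]
    - [0,0,0]
    - [0,0,0]

```text
time: 8.4
tcp_pos: [0.5244, 0.0295, 0.315]
orientation: [[-0.289, 0.957, 0.001], [0.957, 0.289, 0.0], [-0.0, 0.001, -1.0]]
wrist_force: [-0.3, -0.0, -3.2]
gripper_width: 0.0088
grasp_force: 30.0
```

Request:
servo_tool:
  offset:
    - [0,0,0]
    - [0,0,0]
    - [0,0,0]
    - [0,0,0]
    - [0,0,0]
    - [0,0,0]
    - [0,0,0]
    - [0,0,0]
  rotation:
    - [0,0,0]
    - [0,0,0]
    - [0,0,0]
    - [0,0,0]
    - [0,0,0]
    - [0,0,0]
    - [0,0,0]
    - [0,0,0]

```text
time: 9.07
tcp_pos: [0.5225, 0.0289, 0.3147]
orientation: [[-0.289, 0.957, 0.0], [0.957, 0.289, 0.0], [-0.0, 0.0, -1.0]]
wrist_force: [0.4, 0.2, -3.3]
gripper_width: 0.0089
grasp_force: 30.0
```

```bash
python3 - <<'E'
from h import *
s=monitor.observe();print(s['time'],s['tcp_pos'],s['orientation'])
d=cap('wrist');np.save('w5.npy',d,allow_pickle=True)
e=np.load('w4.npy',allow_pickle=True).item()
o=[]
for k,q in((e,0),(d,1)):
    x,y=map(int,proj(k,[.561,.128,.17]));x0=min(max(0,x-66),507);y0=max(0,y-100);print(x0,y0,x,y)
    o.append(cv2.resize(k['color'][y0:y0+200,x0:x0+133],(399,600),interpolation=cv2.INTER_CUBIC))
cv2.imwrite('pics/lou.png',np.hstack(o))
E
```

```text
9.0667 [0.5225 0.0289 0.3147] [[-0.2888  0.9574  0.0002]
 [ 0.9574  0.2888  0.    ]
 [-0.      0.0002 -1.    ]]
500 35 566 135
339 35 405 135
```

View pics/lou.png

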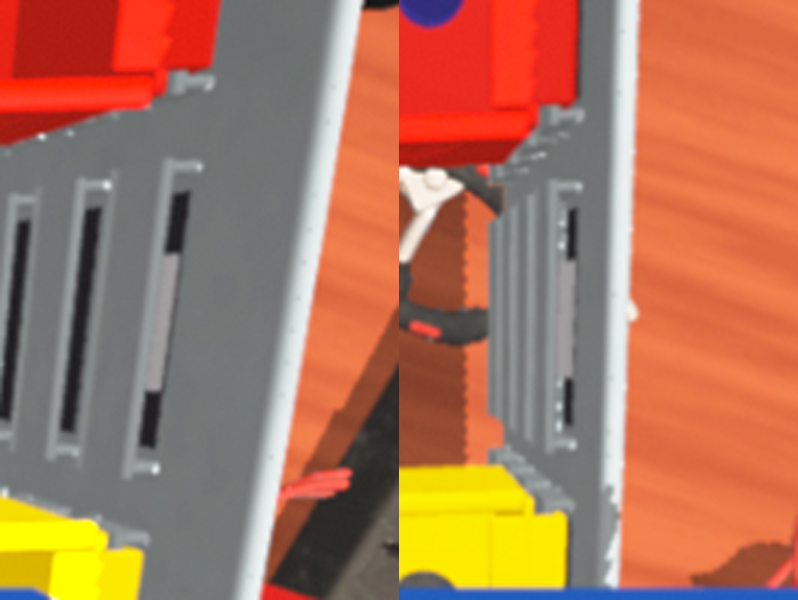

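The composite shows the empty louver clearly. In the left view its strip runs (169,163)-(130,473), and in the right view (556,184)-(551,449). The dark pocket and the grey keeper leaf lie behind it, and the bins on both sides hang undisturbed.

```bash
python3 - <<'E'
from h import *
a=np.load('w4.npy',allow_pickle=True).item();b=np.load('w5.npy',allow_pickle=True).item()
A=lambda u,v:(a,(500+u/3-.33,35+v/3-.33)); B=lambda u,v:(b,(339+(u-399)/3-.33,35+v/3-.33))
X={}
for n,p,q in(('strL',(169,163),(556,184)),('strR',(130,473),(551,449)),('capL',(201,165),(580,187)),('capR',(157,468),(574,443)),('keepL',(165,253),(561,260)),('keepR',(147,390),(557,378)),('blkL',(190,192),(577,207)),('blkR',(150,447),(569,427))):
    X[n],r=tri(A(*p),B(*q));print(n,X[n],r)
for k in('str','cap','keep','blk'):
    e=X[k+'L']-X[k+'R'];m=(X[k+'L']+X[k+'R'])/2
    print(k,'len',np.linalg.norm(e),'yaw',np.degrees(np.arctan2(-e[0],e[1])),'mid',m)
# panel top-front edge direction from each view at z=.2
for f,p,q in((A,(333,0),(238,600)),(B,(613,0),(604,600))):
    e=onz(*f(*p),.203)-onz(*f(*q),.203);print('edge yaw',np.degrees(np.arctan2(-e[0],e[1])),onz(*f(*p),.203))
s=monitor.observe();R=np.array(s['orientation']);print(np.degrees(np.arctan2(R[1,1],R[0,1])))
c=np.cos,np.sin
E
```

```text
strL [0.5399 0.1518 0.1716] [0.0001, 0.0001]
strR [0.5611 0.0879 0.1733] [0.0001, 0.0001]
capL [0.5456 0.1527 0.1738] [0.0003, 0.0003]
capR [0.5666 0.0911 0.1733] [0.0001, 0.0001]
keepL [0.5474 0.1347 0.1719] [0.0001, 0.0001]
keepR [0.5562 0.1062 0.1733] [0.0002, 0.0002]
blkL [0.547  0.148  0.1716] [0.0001, 0.0001]
blkR [0.5642 0.0949 0.1711] [0.0002, 0.0002]
str len 0.06728276731537221 yaw 18.366621119018113 mid [0.5505 0.1199 0.1724]
cap len 0.06508930072962092 yaw 18.76491000936571 mid [0.5561 0.1219 0.1735]
keep len 0.02985144965051796 yaw 17.30519337227877 mid [0.5518 0.1204 0.1726]
blk len 0.05581453148799256 yaw 17.958849975366334 mid [0.5556 0.1214 0.1714]
edge yaw 19.178066069267288 [0.5395 0.1769 0.203 ]
edge yaw 19.643696861288408 [0.5349 0.186  0.203 ]
16.783783930379403
```

Request:
servo_tool:
  offset:
    - [0,-0.004,0]
    - [0,-0.014,0]
    - [0.002,-0.03,0]
    - [0.006,-0.048,0]
    - [0.012,-0.067,0]
    - [0.018,-0.085,0]
    - [0.025,-0.1,0]
    - [0.032,-0.1066,0]
  rotation:
    - [0,0,0]
    - [0,0,0]
    - [0,0,0]
    - [0,0,0]
    - [0,0,0]
    - [0,0,0]
    - [0,0,0]
    - [0,0,0]

```text
time: 9.78
tcp_pos: [0.4093, 0.0286, 0.3145]
orientation: [[-0.288, 0.958, -0.0], [0.958, 0.288, -0.0], [-0.0, -0.0, -1.0]]
wrist_force: [0.0, 0.0, -2.8]
gripper_width: 0.0088
grasp_force: 30.0
```

Request:
servo_tool:
  offset:
    - [0.008,0,0.006]
    - [0.017,0,0.016]
    - [0.026,0,0.028]
    - [0.034,0,0.042]
    - [0.04,0,0.054]
    - [0.0422,0,0.062]
    - [0.0422,0,0.065]
    - [0.0422,0,0.065]
  rotation:
    - [0,0,-0.5]
    - [0,0,-1]
    - [0,0,-1.5]
    - [0,0,-2]
    - [0,0,-2]
    - [0,0,-2]
    - [0,0,-2]
    - [0,0,-2]

```text
time: 10.45
tcp_pos: [0.3986, 0.0694, 0.2482]
orientation: [[-0.323, 0.946, -0.002], [0.946, 0.323, -0.0], [0.001, -0.002, -1.0]]
wrist_force: [0.3, -0.1, -2.7]
gripper_width: 0.0088
grasp_force: 30.0
```

Request:
servo_tool:
  offset:
    - [0,0,0]
    - [0,0,0]
    - [0,0,0]
    - [0,0,0]
    - [0,0,0]
    - [0,0,0]
    - [0,0,0]
    - [0,0,0]
  rotation:
    - [0,0,0]
    - [0,0,0]
    - [0,0,0]
    - [0,0,0]
    - [0,0,0]
    - [0,0,0]
    - [0,0,0]
    - [0,0,0]

```text
time: 11.12
tcp_pos: [0.3991, 0.0692, 0.2496]
orientation: [[-0.322, 0.947, 0.0], [0.947, 0.322, 0.0], [-0.0, 0.0, -1.0]]
wrist_force: [0.3, -0.2, -1.9]
gripper_width: 0.0089
grasp_force: 30.0
```

```bash
cat > st.py <<'E'
from h import *
s=monitor.observe();R=np.array(s['orientation']);a=np.radians(18.8)
X=np.array([np.cos(a),np.sin(a),0]);Y=np.array([-np.sin(a),np.cos(a),0]);p=s['tcp_pos']
tg=lambda l:l-0
print('t',s['time'],'long',round(p@X,4),'lat',round(p@Y,4),'z',round(p[2],4),'yaw',round(np.degrees(np.arctan2(R[1,1],R[0,1])),2),'pitch(tool y z)',round(np.degrees(R[2,1]),2),'roll',round(np.degrees(R[2,0]),2))
f=s['wrist_force'];print('F long,lat,z',f@X,f@Y,f[2],'T',s['wrist_torque'],s['gripper_width'])
E
python3 st.py; python3 - <<'E'
from h import *
d=cap('wrist');np.save('w6.npy',d,allow_pickle=True)
E
```

```text
t 11.1167 long 0.4001 lat -0.0631 z 0.2496 yaw 18.79 pitch(tool y z) 0.01 roll -0.0
F long,lat,z 0.2123757461880431 -0.27593158612979723 -1.944843649187765 T [-0.0699 -0.0449 -0.0098] 0.008858013890975678
```

```bash
python3 - <<'E'
from h import *
d=np.load('w6.npy',allow_pickle=True).item();T=d['c2w']@np.linalg.inv(np.array(d['mount']))
for n,q in(('ledge rear-left',(.0295,.1095,-.0392)),('lip bottom rear left',(.0295,.1095,-.0212)),('front outer left',(.0345,-.0045,-.0212))):
    print(n,proj(d,(T@np.r_[q,1])[:3]))
m=bluemask(d);k=max(cv2.findContours(m,0,2)[0],key=cv2.contourArea);print(cv2.approxPolyDP(k,3,True)[:,0].tolist())
E
```

```text
ledge rear-left [636.2928 290.2614]
lip bottom rear left [598.8524 272.2381]
front outer left [311.4167 260.3421]
[[631, 292], [600, 271], [511, 230], [316, 232], [312, 262], [312, 330], [334, 331], [334, 290], [344, 286], [351, 288], [356, 308], [359, 302], [461, 302], [488, 332], [595, 331], [602, 304], [607, 299], [629, 299]]
```

Request:
servo_tool:
  offset:
    - [0,0,0.005]
    - [0,0,0.015]
    - [0,0,0.03]
    - [0,0,0.046]
    - [0,0,0.062]
    - [0,0,0.076]
    - [0,0,0.086]
    - [0,0,0.09]
  rotation:
    - [0,0,0]
    - [0,0,0]
    - [0,0,0]
    - [0,0,0]
    - [0,0,0]
    - [0,0,0]
    - [0,0,0]
    - [0,0,0]

```text
time: 11.83
tcp_pos: [0.3976, 0.0693, 0.1571]
orientation: [[-0.322, 0.947, -0.004], [0.947, 0.322, 0.0], [0.001, -0.003, -1.0]]
wrist_force: [-0.2, 0.5, -2.5]
gripper_width: 0.0088
grasp_force: 30.0
```

Request:
servo_tool:
  offset:
    - [0,0.003,0]
    - [0,0.009,0.001]
    - [0,0.017,0.002]
    - [0,0.026,0.003]
    - [0,0.035,0.003]
    - [0,0.043,0.003]
    - [0,0.048,0.003]
    - [0,0.05,0.003]
  rotation:
    - [0,0,0]
    - [0,0,0]
    - [0,0,0]
    - [0,0,0]
    - [0,0,0]
    - [0,0,0]
    - [0,0,0]
    - [0,0,0]

```text
time: 12.5
tcp_pos: [0.4475, 0.0857, 0.1568]
orientation: [[-0.322, 0.947, 0.001], [0.947, 0.322, 0.0], [-0.0, 0.001, -1.0]]
wrist_force: [-0.3, 0.3, -2.1]
gripper_width: 0.0088
grasp_force: 30.0
```

Request:
servo_tool:
  offset:
    - [0,0,0]
    - [0,0,0]
    - [0,0,0]
    - [0,0.001,0]
    - [0,0.002,0]
    - [0,0.003,0]
    - [0,0.003,0]
    - [0,0.003,0]
  rotation:
    - [0,0,0]
    - [0,0,0]
    - [0,0,0]
    - [0,0,0]
    - [0,0,0]
    - [0,0,0]
    - [0,0,0]
    - [0,0,0]

```text
time: 13.17
tcp_pos: [0.4493, 0.0863, 0.1566]
orientation: [[-0.322, 0.947, 0.0], [0.947, 0.322, -0.0], [-0.0, 0.0, -1.0]]
wrist_force: [0.0, -0.5, -2.0]
gripper_width: 0.0083
grasp_force: 30.0
```

```bash
python3 st.py
```

```text
t 13.1667 long 0.4531 lat -0.0631 z 0.1566 yaw 18.79 pitch(tool y z) 0.0 roll -0.0
F long,lat,z -0.11612868248095423 -0.49199773477576264 -2.0054019910088647 T [-0.0683  0.0266 -0.0496] 0.00833337275170486
```

Request:
servo_tool:
  offset:
    - [0,0.0005,0]
    - [0,0.001,0]
    - [0,0.0015,0]
    - [0,0.002,0]
    - [0,0.002,0]
    - [0,0.002,0]
    - [0,0.002,0]
    - [0,0.002,0]
  rotation:
    - [0,0,0]
    - [0,0,0]
    - [0,0,0]
    - [0,0,0]
    - [0,0,0]
    - [0,0,0]
    - [0,0,0]
    - [0,0,0]

```text
time: 13.83
tcp_pos: [0.4507, 0.0869, 0.1563]
orientation: [[-0.322, 0.947, -0.001], [0.947, 0.322, -0.0], [0.0, -0.001, -1.0]]
wrist_force: [-3.1, -1.0, -1.3]
gripper_width: 0.0088
grasp_force: 30.0
```

Request:
servo_tool:
  offset:
    - [0,0.0003,0]
    - [0,0.0006,0]
    - [0,0.001,0]
    - [0,0.001,0]
    - [0,0.001,0]
    - [0,0.001,0]
    - [0,0.001,0]
    - [0,0.001,0]
  rotation:
    - [0,0,0]
    - [0,0,0]
    - [0,0,0]
    - [0,0,0]
    - [0,0,0]
    - [0,0,0]
    - [0,0,0]
    - [0,0,0]

```text
time: 14.5
tcp_pos: [0.4509, 0.087, 0.1561]
orientation: [[-0.322, 0.947, -0.003], [0.947, 0.322, -0.001], [0.0, -0.003, -1.0]]
wrist_force: [-7.6, -2.2, 0.2]
gripper_width: 0.0088
grasp_force: 30.0
```

```bash
python3 st.py
```

```text
t 14.5 long 0.4548 lat -0.0629 z 0.1561 yaw 18.79 pitch(tool y z) -0.18 roll 0.02
F long,lat,z -7.881319518111081 0.34445141532680207 0.1555277239410841 T [-0.419   1.0327 -0.0795] 0.00878448603481302
```

Request:
servo_tool:
  offset:
    - [0,-0.0005,0]
    - [0,-0.001,0]
    - [0,-0.0015,0]
    - [0,-0.0015,0.001]
    - [0,-0.0015,0.002]
    - [0,-0.0015,0.003]
    - [0,-0.0015,0.004]
    - [0,-0.0015,0.004]
  rotation:
    - [0,0,0]
    - [0,0,0]
    - [0,0,0]
    - [0,0,0]
    - [0,0,0]
    - [0,0,0]
    - [0,0,0]
    - [0,0,0]

```text
time: 15.17
tcp_pos: [0.4507, 0.0868, 0.1524]
orientation: [[-0.322, 0.947, 0.0], [0.947, 0.322, -0.0], [-0.0, 0.0, -1.0]]
wrist_force: [-3.0, -0.6, -2.8]
gripper_width: 0.0088
grasp_force: 30.0
```

Request:
servo_tool:
  offset:
    - [0,0,0.0005]
    - [0,0,0.001]
    - [0,0,0.0015]
    - [0,0,0.002]
    - [0,0,0.0025]
    - [0,0,0.003]
    - [0,0,0.003]
    - [0,0,0.003]
  rotation:
    - [0,0,0]
    - [0,0,0]
    - [0,0,0]
    - [0,0,0]
    - [0,0,0]
    - [0,0,0]
    - [0,0,0]
    - [0,0,0]

```text
time: 15.83
tcp_pos: [0.4507, 0.0868, 0.1495]
orientation: [[-0.322, 0.947, 0.0], [0.947, 0.322, 0.0], [-0.0, 0.0, -1.0]]
wrist_force: [-3.9, -2.2, 1.4]
gripper_width: 0.0088
grasp_force: 30.0
```

```bash
python3 st.py
```

```text
t 15.8333 long 0.4546 lat -0.0631 z 0.1495 yaw 18.79 pitch(tool y z) 0.01 roll -0.0
F long,lat,z -4.3729154801727 -0.7861923787722703 1.3974337417990224 T [-0.2512  0.4149 -0.0207] 0.008759892542159692
```

Request:
servo_tool:
  offset:
    - [0,-0.0005,0]
    - [0,-0.0007,0]
    - [0,-0.0007,0]
    - [0,-0.0007,0]
    - [0,-0.0007,0]
    - [0,-0.0007,0]
    - [0,-0.0007,0]
    - [0,-0.0007,0]
  rotation:
    - [0,0,0]
    - [0,0,0]
    - [0,0,0]
    - [0,0,0]
    - [0,0,0]
    - [0,0,0]
    - [0,0,0]
    - [0,0,0]

```text
time: 16.5
tcp_pos: [0.4501, 0.0866, 0.1496]
orientation: [[-0.322, 0.947, 0.0], [0.947, 0.322, 0.0], [0.0, 0.0, -1.0]]
wrist_force: [0.5, -0.3, -2.3]
gripper_width: 0.0088
grasp_force: 30.0
```

```bash
python3 st.py
```

```text
t 16.5 long 0.454 lat -0.063 z 0.1496 yaw 18.79 pitch(tool y z) 0.01 roll 0.0
F long,lat,z 0.41183457584763583 -0.4891416057034551 -2.263320458658259 T [ 0.0087 -0.0741 -0.0418] 0.008785852803737329
```

Request:
servo_tool:
  offset:
    - [0,0,0.0005]
    - [0,0,0.001]
    - [0,0,0.001]
    - [0,0,0.001]
    - [0,0,0.001]
    - [0,0,0.001]
    - [0,0,0.001]
    - [0,0,0.001]
  rotation:
    - [0,0,0]
    - [0,0,0]
    - [0,0,0]
    - [0,0,0]
    - [0,0,0]
    - [0,0,0]
    - [0,0,0]
    - [0,0,0]

```text
time: 17.17
tcp_pos: [0.4501, 0.0866, 0.1486]
orientation: [[-0.322, 0.947, 0.0], [0.947, 0.322, 0.0], [-0.0, 0.0, -1.0]]
wrist_force: [0.9, 0.4, -2.9]
gripper_width: 0.0085
grasp_force: 30.0
```

```bash
python3 st.py
```

```text
t 17.1667 long 0.454 lat -0.0631 z 0.1486 yaw 18.79 pitch(tool y z) 0.01 roll -0.0
F long,lat,z 0.9930047833106498 0.12658434567983937 -2.935184837496924 T [ 0.0632 -0.079  -0.0346] 0.00845768617933108
```

Request:
servo_tool:
  offset:
    - [0,0,0.0004]
    - [0,0,0.0008]
    - [0,0,0.0012]
    - [0,0,0.0016]
    - [0,0,0.002]
    - [0,0,0.002]
    - [0,0,0.002]
    - [0,0,0.002]
  rotation:
    - [0,0,0]
    - [0,0,0]
    - [0,0,0]
    - [0,0,0]
    - [0,0,0]
    - [0,0,0]
    - [0,0,0]
    - [0,0,0]

```text
time: 17.83
tcp_pos: [0.4501, 0.0866, 0.1466]
orientation: [[-0.322, 0.947, 0.0], [0.947, 0.322, 0.0], [-0.0, 0.0, -1.0]]
wrist_force: [0.8, 1.8, -2.3]
gripper_width: 0.0086
grasp_force: 30.0
```

```bash
python3 st.py
```

```text
t 17.8333 long 0.454 lat -0.0631 z 0.1466 yaw 18.79 pitch(tool y z) 0.01 roll -0.0
F long,lat,z 1.3013659090039444 1.4293934491575566 -2.3071920122311615 T [ 0.0578 -0.242  -0.0271] 0.00855166425165162
```

Request:
servo_tool:
  offset:
    - [0,0,0.0004]
    - [0,0,0.0008]
    - [0,0,0.0012]
    - [0,0,0.0016]
    - [0,0,0.002]
    - [0,0,0.002]
    - [0,0,0.002]
    - [0,0,0.002]
  rotation:
    - [0,0,0]
    - [0,0,0]
    - [0,0,0]
    - [0,0,0]
    - [0,0,0]
    - [0,0,0]
    - [0,0,0]
    - [0,0,0]

```text
time: 18.5
tcp_pos: [0.4502, 0.0866, 0.1447]
orientation: [[-0.322, 0.947, 0.0], [0.947, 0.322, 0.0], [-0.0, 0.0, -1.0]]
wrist_force: [1.5, 0.6, 0.6]
gripper_width: 0.0091
grasp_force: 30.0
```

```bash
python3 st.py
```

```text
t 18.5 long 0.4541 lat -0.0631 z 0.1447 yaw 18.79 pitch(tool y z) 0.03 roll -0.01
F long,lat,z 1.6245218350944204 0.08515693961425998 0.5732144694074615 T [ 0.1469 -0.3888 -0.0232] 0.00909902379900658
```

Request:
servo_tool:
  offset:
    - [0,0.0002,0]
    - [0,0.0004,0]
    - [0,0.0004,0.0004]
    - [0,0.0004,0.0008]
    - [0,0.0004,0.0012]
    - [0,0.0004,0.0012]
    - [0,0.0004,0.0012]
    - [0,0.0004,0.0012]
  rotation:
    - [0,0,0]
    - [0,0,0]
    - [0,0,0]
    - [0,0,0]
    - [0,0,0]
    - [0,0,0]
    - [0,0,0]
    - [0,0,0]

```text
time: 19.17
tcp_pos: [0.4504, 0.0867, 0.1436]
orientation: [[-0.322, 0.947, 0.0], [0.947, 0.322, -0.0], [-0.0, 0.0, -1.0]]
wrist_force: [-2.2, 0.3, 4.5]
gripper_width: 0.0087
grasp_force: 30.2
```

```bash
python3 st.py
```

```text
t 19.1667 long 0.4543 lat -0.0631 z 0.1436 yaw 18.79 pitch(tool y z) 0.01 roll -0.0
F long,lat,z -2.00550152447768 0.9593636674343884 4.491800622487456 T [ 0.0617 -0.042  -0.0152] 0.008690824780217907
```

Request:
servo_tool:
  offset:
    - [0,0,0]
    - [0,0,0]
    - [0,0,0]
    - [0,0,0]
    - [0,0,0]
    - [0,0,0]
    - [0,0,0]
    - [0,0,0]
  rotation:
    - [0,0,0]
    - [0,0,0]
    - [0,0,0]
    - [0,0,0]
    - [0,0,0]
    - [0,0,0]
    - [0,0,0]
    - [0,0,0]
  gripper: 0.03

```text
time: 19.83
tcp_pos: [0.4504, 0.0867, 0.1433]
orientation: [[-0.322, 0.947, -0.0], [0.947, 0.322, -0.0], [-0.0, -0.0, -1.0]]
wrist_force: [-0.2, -0.3, -0.0]
gripper_width: 0.0304
grasp_force: 0.0
```

```bash
python3 st.py; python3 - <<'E'
from h import *
d=cap('wrist');m=bluemask(d);k=max(cv2.findContours(m,0,2)[0],key=cv2.contourArea);print(cv2.approxPolyDP(k,3,True)[:,0].tolist())
E
```

```text
t 19.8333 long 0.4543 lat -0.0631 z 0.1433 yaw 18.79 pitch(tool y z) -0.0 roll -0.0
F long,lat,z -0.2592320045640257 -0.27489677438692744 -0.018331369662087395 T [ 0.0424 -0.0772  0.0004] 0.030417809107023835
[[316, 233], [312, 263], [314, 332], [353, 332], [354, 290], [366, 286], [373, 289], [379, 307], [393, 323], [399, 301], [383, 288], [380, 271], [384, 267], [432, 282], [424, 296], [411, 302], [501, 301], [534, 331], [595, 331], [605, 300], [633, 298], [632, 293], [602, 273], [540, 246], [463, 246], [457, 240], [435, 240], [392, 231]]
```

Released: the bin outline is unchanged in the picture, so it rests on the keeper. Now I'll rise, turn 90° and close the fingers to press the ledge.

Request:
servo_tool:
  offset:
    - [0,0,-0.003]
    - [0,0,-0.01]
    - [0,0,-0.022]
    - [0,0,-0.038]
    - [0,0,-0.056]
    - [0,0,-0.075]
    - [0,0,-0.092]
    - [0,0,-0.105]
  rotation:
    - [0,0,0]
    - [0,0,0]
    - [0,0,0]
    - [0,0,0]
    - [0,0,0]
    - [0,0,0]
    - [0,0,0]
    - [0,0,0]

```text
time: 20.55
tcp_pos: [0.451, 0.0867, 0.2509]
orientation: [[-0.322, 0.947, 0.003], [0.947, 0.322, 0.0], [-0.001, 0.002, -1.0]]
wrist_force: [0.7, -0.3, -0.1]
gripper_width: 0.0301
grasp_force: 0.0
```

Request:
servo_tool:
  offset:
    - [0,0.003,0]
    - [0,0.009,0]
    - [0,0.016,0]
    - [0,0.023,0]
    - [0,0.03,0]
    - [0,0.037,0]
    - [0,0.044,0]
    - [0,0.05,0]
  rotation:
    - [0,0,-4]
    - [0,0,-9]
    - [0,0,-15]
    - [0,0,-21]
    - [0,0,-27]
    - [0,0,-33]
    - [0,0,-39]
    - [0,0,-45]
  gripper: 0.0

```text
time: 21.22
tcp_pos: [0.4982, 0.103, 0.2491]
orientation: [[-0.899, 0.437, 0.001], [0.437, 0.899, 0.0], [-0.001, 0.0, -1.0]]
wrist_force: [-0.2, 0.5, -0.4]
gripper_width: 0.0004
grasp_force: 0.0
```

Request:
servo_tool:
  offset:
    - [-0.005,0.005,0]
    - [-0.01,0.01,0]
    - [-0.015,0.015,0]
    - [-0.02,0.02,0]
    - [-0.025,0.025,0]
    - [-0.03,0.03,0]
    - [-0.0335,0.033,0]
    - [-0.0341,0.0333,0]
  rotation:
    - [0,0,-6]
    - [0,0,-12]
    - [0,0,-18]
    - [0,0,-24]
    - [0,0,-30]
    - [0,0,-36]
    - [0,0,-41]
    - [0,0,-45]

```text
time: 21.88
tcp_pos: [0.5438, 0.1178, 0.249]
orientation: [[-0.945, -0.326, 0.001], [-0.326, 0.945, 0.0], [-0.001, -0.0, -1.0]]
wrist_force: [-0.8, -0.1, 0.2]
gripper_width: 0.0003
grasp_force: 0.0
```

Request:
servo_tool:
  offset:
    - [0,0,0.004]
    - [0,0,0.012]
    - [0,0,0.02]
    - [0,0,0.026]
    - [0,0,0.03]
    - [0,0,0.03]
    - [0,0,0.03]
    - [0,0,0.03]
  rotation:
    - [0,0,0]
    - [0,0,0]
    - [0,0,0]
    - [0,0,0]
    - [0,0,0]
    - [0,0,0]
    - [0,0,0]
    - [0,0,0]

```text
time: 22.55
tcp_pos: [0.5432, 0.1176, 0.2186]
orientation: [[-0.947, -0.322, 0.0], [-0.322, 0.947, 0.0], [-0.0, -0.0, -1.0]]
wrist_force: [-0.1, -0.4, -0.3]
gripper_width: 0.0004
grasp_force: 0.0
```

```bash
python3 st.py;python3 - <<'E'
from h import *
d=cap('wrist');cv2.imwrite('pics/pre.png',d['color']);np.save('w7.npy',d,allow_pickle=True)
for p in([.5,.1,.1],):pass
E
```

```text
t 22.55 long 0.5521 lat -0.0637 z 0.2186 yaw 108.78 pitch(tool y z) -0.0 roll -0.02
F long,lat,z -0.25312067653102355 -0.3538907545092505 -0.32836020683894585 T [ 0.0243 -0.1617 -0.0268] 0.00040379934023405234
```

View pics/pre.png

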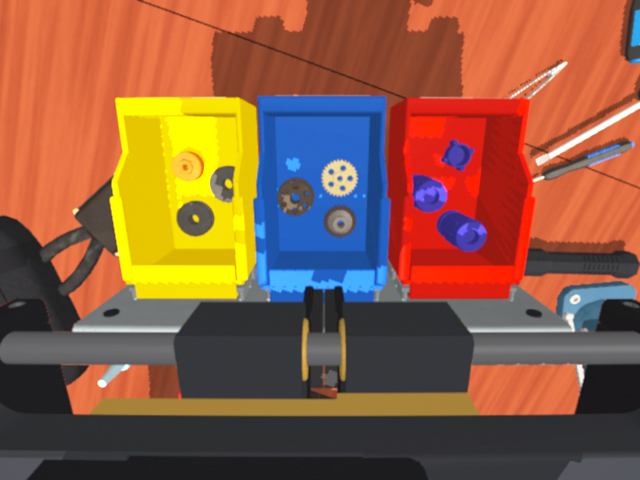

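Picture 10: the blue bin hangs between red and yellow, aligned with them and with all three parts inside. The closed fingers stand above its ledge at about (323,290). Now I'll press gently.

Request:
servo_tool:
  offset:
    - [0,0,0.004]
    - [0,0,0.009]
    - [0,0,0.014]
    - [0,0,0.019]
    - [0,0,0.023]
    - [0,0,0.025]
    - [0,0,0.026]
    - [0,0,0.026]
  rotation:
    - [0,0,0]
    - [0,0,0]
    - [0,0,0]
    - [0,0,0]
    - [0,0,0]
    - [0,0,0]
    - [0,0,0]
    - [0,0,0]

```text
time: 23.27
tcp_pos: [0.5429, 0.1176, 0.1923]
orientation: [[-0.947, -0.322, -0.0], [-0.322, 0.947, -0.0], [0.0, 0.0, -1.0]]
wrist_force: [-0.6, -0.3, 0.2]
gripper_width: 0.0002
grasp_force: 0.0
```

Request:
servo_tool:
  offset:
    - [0,0,0.0005]
    - [0,0,0.001]
    - [0,0,0.0015]
    - [0,0,0.002]
    - [0,0,0.002]
    - [0,0,0.002]
    - [0,0,0.002]
    - [0,0,0.002]
  rotation:
    - [0,0,0]
    - [0,0,0]
    - [0,0,0]
    - [0,0,0]
    - [0,0,0]
    - [0,0,0]
    - [0,0,0]
    - [0,0,0]

```text
time: 23.93
tcp_pos: [0.5433, 0.1176, 0.1915]
orientation: [[-0.947, -0.322, 0.001], [-0.322, 0.947, -0.0], [-0.001, -0.0, -1.0]]
wrist_force: [-3.2, 0.1, 6.7]
gripper_width: 0.0006
grasp_force: 3.0
```

```bash
python3 st.py
```

```text
t 23.9333 long 0.5523 lat -0.0638 z 0.1915 yaw 108.79 pitch(tool y z) -0.02 roll -0.06
F long,lat,z -2.986450639208089 1.1002791470937467 6.733584337069816 T [ 0.0249  0.4031 -0.0761] 0.0005984873240405182
```

Request:
servo_tool:
  offset:
    - [0,0,0.0003]
    - [0,0,0.0006]
    - [0,0,0.0008]
    - [0,0,0.001]
    - [0,0,0.001]
    - [0,0,0.001]
    - [0,0,0.001]
    - [0,0,0.001]
  rotation:
    - [0,0,0]
    - [0,0,0]
    - [0,0,0]
    - [0,0,0]
    - [0,0,0]
    - [0,0,0]
    - [0,0,0]
    - [0,0,0]

```text
time: 24.6
tcp_pos: [0.5434, 0.1176, 0.1907]
orientation: [[-0.947, -0.322, 0.001], [-0.322, 0.947, -0.0], [-0.001, -0.001, -1.0]]
wrist_force: [-2.8, -1.1, 7.6]
gripper_width: 0.0005
grasp_force: 3.6
```

```bash
python3 st.py
```

```text
t 24.6 long 0.5523 lat -0.0638 z 0.1907 yaw 108.8 pitch(tool y z) -0.03 roll -0.06
F long,lat,z -3.0071391111557677 -0.16653914950489618 7.622297507746272 T [-0.0036  0.4758  0.016 ] 0.00048370661450717885
```

Request:
servo_tool:
  offset:
    - [0,0,0.0003]
    - [0,0,0.0006]
    - [0,0,0.0009]
    - [0,0,0.0012]
    - [0,0,0.0012]
    - [0,0,0.0012]
    - [0,0,0.0012]
    - [0,0,0.0012]
  rotation:
    - [0,0,0]
    - [0,0,0]
    - [0,0,0]
    - [0,0,0]
    - [0,0,0]
    - [0,0,0]
    - [0,0,0]
    - [0,0,0]

```text
time: 25.27
tcp_pos: [0.5434, 0.1175, 0.1896]
orientation: [[-0.947, -0.322, 0.001], [-0.322, 0.947, -0.0], [-0.001, -0.001, -1.0]]
wrist_force: [-4.5, -0.4, 7.8]
gripper_width: 0.0003
grasp_force: 3.9
```

```bash
python3 st.py
```

```text
t 25.2667 long 0.5523 lat -0.0639 z 0.1896 yaw 108.79 pitch(tool y z) -0.03 roll -0.07
F long,lat,z -4.4114489078948305 1.0775199207883635 7.788531614594604 T [-0.051   0.4959  0.0427] 0.00034759487023611034
```

Request:
servo_tool:
  offset:
    - [0,0,0.0003]
    - [0,0,0.0006]
    - [0,0,0.0008]
    - [0,0,0.001]
    - [0,0,0.001]
    - [0,0,0.001]
    - [0,0,0.001]
    - [0,0,0.001]
  rotation:
    - [0,0,0]
    - [0,0,0]
    - [0,0,0]
    - [0,0,0]
    - [0,0,0]
    - [0,0,0]
    - [0,0,0]
    - [0,0,0]

```text
time: 25.93
tcp_pos: [0.5434, 0.1175, 0.1887]
orientation: [[-0.947, -0.322, 0.001], [-0.322, 0.947, -0.0], [-0.001, -0.001, -1.0]]
wrist_force: [-3.9, -0.6, 7.7]
gripper_width: 0.0006
grasp_force: 4.1
```

```bash
python3 st.py
```

```text
t 25.9333 long 0.5523 lat -0.0639 z 0.1887 yaw 108.79 pitch(tool y z) -0.03 roll -0.06
F long,lat,z -3.92002458147039 0.7025410411675379 7.686583865791302 T [-0.0733  0.5288  0.0637] 0.0005532302256596135
```

Request:
servo_tool:
  offset:
    - [0,0,0.0003]
    - [0,0,0.0006]
    - [0,0,0.0009]
    - [0,0,0.0012]
    - [0,0,0.0015]
    - [0,0,0.0015]
    - [0,0,0.0015]
    - [0,0,0.0015]
  rotation:
    - [0,0,0]
    - [0,0,0]
    - [0,0,0]
    - [0,0,0]
    - [0,0,0]
    - [0,0,0]
    - [0,0,0]
    - [0,0,0]

```text
time: 26.6
tcp_pos: [0.5434, 0.1175, 0.1876]
orientation: [[-0.947, -0.322, 0.001], [-0.322, 0.947, -0.0], [-0.001, -0.001, -1.0]]
wrist_force: [-5.1, -1.8, 9.8]
gripper_width: 0.0005
grasp_force: 5.3
```

```bash
python3 st.py
```

```text
t 26.6 long 0.5523 lat -0.0639 z 0.1876 yaw 108.8 pitch(tool y z) -0.05 roll -0.07
F long,lat,z -5.4514011997958445 -0.05523784090738764 9.795827224322426 T [-0.0928  0.7912  0.0274] 0.0005038371778234236
```

Request:
servo_tool:
  offset:
    - [0,0,0.0003]
    - [0,0,0.0006]
    - [0,0,0.0008]
    - [0,0,0.001]
    - [0,0,0.001]
    - [0,0,0.001]
    - [0,0,0.001]
    - [0,0,0.001]
  rotation:
    - [0,0,0]
    - [0,0,0]
    - [0,0,0]
    - [0,0,0]
    - [0,0,0]
    - [0,0,0]
    - [0,0,0]
    - [0,0,0]

```text
time: 27.27
tcp_pos: [0.5435, 0.1175, 0.1861]
orientation: [[-0.947, -0.322, 0.001], [-0.322, 0.947, -0.0], [-0.001, -0.001, -1.0]]
wrist_force: [-3.4, -2.0, 7.7]
gripper_width: 0.0006
grasp_force: 3.9
```

```bash
python3 st.py
```

```text
t 27.2667 long 0.5523 lat -0.0639 z 0.1861 yaw 108.79 pitch(tool y z) -0.04 roll -0.07
F long,lat,z -3.9038622147106783 -0.7776207523372181 7.724516195392111 T [-0.0303  0.4835 -0.0167] 0.0005952182005046873
```

Request:
servo_tool:
  offset:
    - [0,0,0.0003]
    - [0,0,0.0006]
    - [0,0,0.0008]
    - [0,0,0.001]
    - [0,0,0.001]
    - [0,0,0.001]
    - [0,0,0.001]
    - [0,0,0.001]
  rotation:
    - [0,0,0]
    - [0,0,0]
    - [0,0,0]
    - [0,0,0]
    - [0,0,0]
    - [0,0,0]
    - [0,0,0]
    - [0,0,0]

```text
time: 27.93
tcp_pos: [0.5435, 0.1175, 0.186]
orientation: [[-0.947, -0.322, 0.002], [-0.322, 0.947, -0.0], [-0.001, -0.001, -1.0]]
wrist_force: [-5.5, -0.8, 11.7]
gripper_width: 0.0005
grasp_force: 6.3
```

```bash
python3 st.py
```

```text
t 27.9333 long 0.5523 lat -0.0639 z 0.186 yaw 108.8 pitch(tool y z) -0.05 roll -0.08
F long,lat,z -5.485813188905277 1.0459399297828673 11.701124476240095 T [-0.1263  0.9929  0.0537] 0.0004990751376863985
```

Request:
servo_tool:
  offset:
    - [0,0,0.0003]
    - [0,0,0.0006]
    - [0,0,0.0008]
    - [0,0,0.001]
    - [0,0,0.001]
    - [0,0,0.001]
    - [0,0,0.001]
    - [0,0,0.001]
  rotation:
    - [0,0,0]
    - [0,0,0]
    - [0,0,0]
    - [0,0,0]
    - [0,0,0]
    - [0,0,0]
    - [0,0,0]
    - [0,0,0]

```text
time: 28.6
tcp_pos: [0.5435, 0.1175, 0.1859]
orientation: [[-0.947, -0.322, 0.002], [-0.322, 0.947, -0.0], [-0.002, -0.001, -1.0]]
wrist_force: [-7.8, -2.3, 17.6]
gripper_width: 0.0003
grasp_force: 8.8
```

```bash
python3 st.py
```

```text
t 28.6 long 0.5524 lat -0.064 z 0.1859 yaw 108.8 pitch(tool y z) -0.06 roll -0.09
F long,lat,z -8.127358522265745 0.3329877880291135 17.555493007373315 T [-0.2353  1.412  -0.0129] 0.00032437032729803496
```

Request:
servo_tool:
  offset:
    - [0,0,0.0002]
    - [0,0,0.0004]
    - [0,0,0.0005]
    - [0,0,0.0005]
    - [0,0,0.0005]
    - [0,0,0.0005]
    - [0,0,0.0005]
    - [0,0,0.0005]
  rotation:
    - [0,0,0]
    - [0,0,0]
    - [0,0,0]
    - [0,0,0]
    - [0,0,0]
    - [0,0,0]
    - [0,0,0]
    - [0,0,0]

```text
time: 29.27
tcp_pos: [0.5435, 0.1175, 0.1859]
orientation: [[-0.947, -0.322, 0.002], [-0.322, 0.947, -0.0], [-0.002, -0.001, -1.0]]
wrist_force: [-10.3, -2.6, 19.4]
gripper_width: 0.0009
grasp_force: 10.1
```

```bash
python3 st.py
```

```text
t 29.2667 long 0.5524 lat -0.064 z 0.1859 yaw 108.8 pitch(tool y z) -0.06 roll -0.1
F long,lat,z -10.55181166559331 0.8680447590743318 19.404609087577978 T [-0.2456  1.6353 -0.0193] 0.0009135487940080126
```

Request:
servo_tool:
  offset:
    - [0,0,-0.001]
    - [0,0,-0.003]
    - [0,0,-0.006]
    - [0,0,-0.012]
    - [0,0,-0.02]
    - [0,0,-0.028]
    - [0,0,-0.0347]
    - [0,0,-0.0347]
  rotation:
    - [0,0,0]
    - [0,0,0]
    - [0,0,0]
    - [0,0,0]
    - [0,0,0]
    - [0,0,0]
    - [0,0,0]
    - [0,0,0]

```text
time: 29.93
tcp_pos: [0.5442, 0.1178, 0.2192]
orientation: [[-0.947, -0.322, 0.003], [-0.322, 0.947, 0.0], [-0.003, -0.001, -1.0]]
wrist_force: [0.2, 0.2, 0.2]
gripper_width: 0.0004
grasp_force: 0.0
```

Request:
servo_tool:
  offset:
    - [0,0,0]
    - [0,0,0]
    - [0,0,0]
    - [0,0,0]
    - [0,0,0]
    - [0,0,0]
    - [0,0,0]
    - [0,0,0]
  rotation:
    - [0,0,0]
    - [0,0,0]
    - [0,0,0]
    - [0,0,0]
    - [0,0,0]
    - [0,0,0]
    - [0,0,0]
    - [0,0,0]

```text
time: 30.6
tcp_pos: [0.543, 0.1176, 0.2168]
orientation: [[-0.947, -0.322, -0.0], [-0.322, 0.947, -0.0], [0.0, -0.0, -1.0]]
wrist_force: [0.1, -0.4, 0.6]
gripper_width: 0.0006
grasp_force: 0.0
```

```bash
python3 st.py; python3 - <<'E'
from h import *
d=cap('wrist');np.save('w8.npy',d,allow_pickle=True);e=np.load('w7.npy',allow_pickle=True).item()
a=np.radians(18.8);X=np.array([np.cos(a),np.sin(a),0]);Y=np.array([-np.sin(a),np.cos(a),0])
rng={'blue':((100,120,50),(128,255,255)),'yel':((20,120,80),(35,255,255)),'red':((0,200,80),(4,255,255))}
for n,k in(('before',e),('after',d)):
    h=cv2.cvtColor(k['color'],cv2.COLOR_BGR2HSV)
    for c,(lo,hi) in rng.items():
        m=cv2.inRange(h,lo,hi)
        x0,x1={'blue':(250,392),'yel':(105,262),'red':(388,535)}[c]
        q=m.copy();q[:,:x0]=0;q[:,x1:]=0;q[:80]=0;q[303:]=0
        ys,xs=np.nonzero(q)
        cols=np.arange({'blue':268,'yel':155,'red':425}[c],{'blue':298,'yel':230,'red':505}[c])
        top=[np.nonzero(q[:,i])[0].min() for i in cols]; bot=[np.nonzero(q[:,i])[0].max() for i in cols]
        print(n,c,'front row',np.median(top),'rear row',np.median(bot),np.min(bot),np.max(bot),'cols',xs.min(),xs.max())
# blue ledge predicted rear row home/not home
for z in(.1725,.175,.178):
    for lat,nm in((-.0637,'blue'),(.0183,'red'),(-.1457,'yel')):
        P=(.5588+.0045)*X+lat*Y+[0,0,z+.003]; F=(.5588-.1095)*X+lat*Y+[0,0,z+.003-.018]
        print(z,nm,'rear',proj(d,P).round(1),'front',proj(d,F).round(1))
E
```

```text
t 30.6 long 0.552 lat -0.0637 z 0.2168 yaw 108.79 pitch(tool y z) -0.0 roll 0.0
F long,lat,z -0.03746838084414758 -0.37179475469273293 0.5598675793510417 T [ 0.1065 -0.1306 -0.0519] 0.0005745072524933137
before blue front row 96.0 rear row 302.0 288 302 cols 254 389
before yel front row 97.0 rear row 298.0 298 298 cols 109 257
before red front row 99.0 rear row 297.0 297 297 cols 388 534
after blue front row 98.0 rear row 300.0 285 300 cols 255 387
after yel front row 97.0 rear row 300.0 300 300 cols 107 257
after red front row 99.0 rear row 299.0 299 299 cols 388 534
0.1725 blue rear [322.9 299.4] front [322.8  95.7]
0.1725 red rear [460.9 299.2] front [471.1  96.2]
0.1725 yel rear [184.8 299.3] front [174.5  96.1]
0.175 blue rear [322.8 301.2] front [322.8  95.1]
0.175 red rear [462.4 301. ] front [472.9  95.7]
0.175 yel rear [183.2 301.1] front [172.6  95.6]
0.178 blue rear [322.8 303.4] front [322.8  94.4]
0.178 red rear [464.3 303.3] front [475.2  95. ]
0.178 yel rear [181.3 303.3] front [170.4  94.9]
```

Request:
servo_tool:
  offset:
    - [0,0,-0.008]
    - [0,0,-0.02]
    - [0,0,-0.034]
    - [0,0,-0.044]
    - [-0.01,0,-0.05]
    - [-0.025,0,-0.05]
    - [-0.043,0,-0.05]
    - [-0.06,0,-0.05]
  rotation:
    - [0,0,0]
    - [0,0,0]
    - [0,0,0]
    - [0,0,0]
    - [0,0,0]
    - [0,0,0]
    - [0,0,0]
    - [0,0,0]

```text
time: 31.32
tcp_pos: [0.601, 0.1372, 0.2687]
orientation: [[-0.947, -0.322, 0.002], [-0.322, 0.947, 0.0], [-0.002, -0.001, -1.0]]
wrist_force: [-0.1, 0.5, 0.1]
gripper_width: 0.0004
grasp_force: 0.0
```

Request:
servo_tool:
  offset:
    - [-0.012,0,0]
    - [-0.02,0,0]
    - [-0.02,0,0]
    - [-0.02,0,0]
    - [-0.02,0,0]
    - [-0.02,0,0]
    - [-0.02,0,0]
    - [-0.02,0,0]
  rotation:
    - [0,0,0]
    - [0,0,0]
    - [0,0,0]
    - [0,0,0]
    - [0,0,0]
    - [0,0,0]
    - [0,0,0]
    - [0,0,0]

```text
time: 31.98
tcp_pos: [0.6185, 0.1433, 0.2671]
orientation: [[-0.947, -0.322, 0.0], [-0.322, 0.947, 0.0], [-0.0, -0.0, -1.0]]
wrist_force: [0.3, -0.1, -0.0]
gripper_width: 0.0001
grasp_force: 0.0
```

```bash
python3 st.py; python3 - <<'E'
from h import *
d=cap('wrist');np.save('w9.npy',d,allow_pickle=True)
e=np.load('w8.npy',allow_pickle=True).item();b=np.load('w7.npy',allow_pickle=True).item()
a=np.radians(18.8);X=np.array([np.cos(a),np.sin(a),0]);Y=np.array([-np.sin(a),np.cos(a),0])
def rear(k,col,c,lo):  # subpixel rear edge row of the ledge: last saturated->grey crossing
    S=cv2.cvtColor(k['color'],cv2.COLOR_BGR2HSV)[:,:,1].astype(float)
    out=[]
    for i in col:
        s=S[lo:lo+60,i];j=np.nonzero((s[:-1]>=110)&(s[1:]<110))[0]
        if len(j): j=j[0];out.append(lo+j+(s[j]-110)/(s[j]-s[j+1]))
    return np.median(out) if out else None,len(out)
for nm,lat in(('yel',-.1457),('blue',-.0637),('red',.0183)):
    o=[]
    for k in(b,e,d):
        pr=proj(k,(.5633)*X+lat*Y+[0,0,.1765]);u=int(pr[0])
        cs=range(u-25,u+26)
        if nm=='blue' and k is not d: cs=[*range(u-45,u-30),*range(u+30,u+45)]
        r,n=rear(k,cs,nm,int(pr[1])-14);o.append((k,r,u,n))
    print(nm,[(round(r,2) if r else r,n) for _,r,u,n in o])
    x,res=tri(*[(k,(u,r)) for k,r,u,_ in o[1:]]) if all(r for _,r,_,_ in o) else (None,None)
    # solve long,z with lateral fixed
    from scipy.optimize import least_squares
    f=lambda q:[proj(k,q[0]*X+lat*Y+[0,0,q[1]])[1]-r for k,r,_,_ in o[1:]]
    q=least_squares(f,[.563,.1765],x_scale=1e-3).x;print('  ledge rear long,z',q.round(4))
E
```

```text
t 31.9833 long 0.6316 lat -0.0637 z 0.2671 yaw 108.78 pitch(tool y z) -0.0 roll -0.01
F long,lat,z 0.24802288762693694 -0.2176861391831422 -0.02196270494758832 T [ 0.1316 -0.0886 -0.0191] 0.00010505572557831559
yel [(np.float64(298.63), 51), (np.float64(300.17), 51), (np.float64(157.8), 51)]
  ledge rear long,z [0.5636 0.1761]
blue [(np.float64(302.37), 30), (np.float64(300.42), 30), (np.float64(157.19), 51)]
  ledge rear long,z [0.5633 0.1769]
red [(np.float64(298.67), 51), (np.float64(300.46), 51), (np.float64(157.85), 51)]
  ledge rear long,z [0.5636 0.1765]
```

The blue ledge is at z 0.1769, against 0.1761 (yellow) and 0.1765 (red), so the bin is fully home. The fingers are clear of everything, so I'm handing in.

```bash
python3 -c "
from h import *
print(arm.finish_job())"
```

```text
the job is handed in; nothing more can be done
None
```

The blue bin is back between the red and yellow bins: its ledge came to a hard stop (19 N at most) level with theirs to under 1 mm, and its parts were still inside at the last look, just before the press. The gripper is clear, and the job was handed in at about 32 s.

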